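Feed the bench roll crusher and hold its gate open

ROBOT

A 6-joint arm with a two-finger parallel gripper is mounted at the origin on the work surface. World frame = base frame: x ahead of the robot, y to its left, z up, the work surface at z = 0. Lengths are in m, angles in degrees, forces in N, time in s.
With the tool pointing down it reaches from about 0.4 to 0.825 m from the base axis. Payload 7 kg.
Tool frame: the origin (TCP) lies between the finger pads, 19 mm behind the fingertips; this is the grasp point; z points along the fingers, y is the line along which they close (so a half turn about z gives the same grasp; the last joint's range is limited). The gripper opens to 88 mm and grips with 3 to 60 N. Pads are 19 mm wide; open, the fingers measure 130 mm over their backs; the gripper's body (78 mm by 193 mm) begins 47 mm behind the grasp point.
Start: joints at [-52.363, 20.546, 0.682, 0, -70.136, -16.507], TCP at [0.243, -0.63, 0.245] pointing down, gripper open.
Joint ranges: [-176.03, 176.03], [-82.01, 121.73], [-58.28, 71.71], [-173.87, 95.51], [-174.79, -0.11], [-173.66, 173.66]. Speed limits (degrees/s): [136.94, 136.94, 172.46, 180, 180, 180].

INTERFACE

Orientations are given as [roll, pitch, yaw] about the fixed x, y, z axes, in that order (R = Rz(yaw) Ry(pitch) Rx(roll)).
In Python, from plant import r, capture, close_job, search_frame, outline_of gives the robot as it stands.
- The arm moves only by the shell command python3 -m creep 'ROWS' [FORCE]. ROWS is JSON, a list of rows, each a list of 7 numbers: the finger opening in mm, from 0 to 87.6, then the shift along the world's x, y, z in units of 25 mm (1.0 is 25 mm), then the turn, a rotation vector about the world's x, y, z in degrees. In form: [[hand, x, y, z, ax, ay, az], ...]. A call has 1 to 8 rows; each row shifts and turns the commanded pose from where the row before left it; what a row does not reach is not made up. A row lasts 1/12 s, in which the tool goes at most 41.7 mm and 7.16 degrees, less where a joint would pass 70% of its speed; a pose out of reach is approached as far as the arm can. A call is refused whole if a number of a shift passes 1 or a number of a turn 7.16, either way. A call with a gripper value outside its range is refused whole. The fingers move at their own pace and stop on an object; FORCE is the grip in N (left out, the last holds). Time passes only in rows, so rows that do not move let the fingers close. It gives the time, the measured TCP pose, the force, the opening and the grip force at its end, in the units of the state.
- r.get_state(): the state, without advancing time (a new reading comes with each control period).
- capture(name): name is "scene" or "top"; returns a dict with "frame" (420x560x3 uint8, red, green, blue), "K" (3x3 intrinsics, pixels), "k1" (the pictures are not rectified: a ray, as slopes to the right and down, at radius r is drawn at 1 + k1 r^2 times it, then the intrinsics apply), "origin" and "rotation" of the camera in the world. Camera axes: x right, y down, z forward; pixel columns grow to the right and rows downward; lengths in m; the calibration is good to about 2 mm. A picture is of the moment at which its call begins. There is no depth.
- close_job(): hands the job in; it is judged then, once.
Trained networks look in a picture, given as the dict that the camera call returned (one of the last four; its "shot" number tells which), for a name from the list of things; names that differ only in an ending like _2 or _b are one class to them, and where a whole thing is asked for, a point or a joint stands for the part that bears it (a point fixed in the world has none). Each returns a list of dicts, best first, with "conf" (0 to 1); they miss things now and then, are a little off and sometimes report something else, mostly with a low value. They report only what shows in the picture. A call takes as long as a camera call. They do not tell look-alikes from the thing itself.
- search_frame(picture, target): "bbox" ([left, top, right, bottom] in pixels, round what is visible of it).
- outline_of(picture, target): "region" (420x560 bool, what is visible of it) and "bbox" ([left, top, right, bottom] in pixels, round what is visible of it).
The state is a dict: "time_s": time; "joints": joint angles; "qd": joint speeds; "joint_torque": joint torques, N m; "tcp_pos": TCP position; "eef_rot": TCP orientation; "contact_force": force on the tool from outside, world axes, zero at the start; "moment": the same for the moment, N m; "gripper_width": finger opening in m; "gripper_force": force on a finger pad.
Only numpy, scipy, OpenCV 4.12 (cv2) and the standard library are available. Lean on these libraries where they do the work, as an engineer would, in place of code of your own. Each camera call takes 0.05 s, during which the arm holds its last target. There are 200 camera calls.

TASK

With the feed gate of the crusher still shut, tip all six pottery sherds out of the blue cup into the steel hopper, then stand the empty cup upright on the bench and let go of it. Then take the black knob, pull the spring-closed feed gate out until its outer edge lines up with the red line on its rails, so that all the sherds drop through onto the rolls, and keep holding it there: finish while still holding the gate at the line, so that the rolls can be started. Do not disturb the glaze jar, the mug or the brush.

Things in the scene. Friction and masses are not known exactly. Their poses are not given: they have to be found in the camera images.
- crusher: Bench roll crusher, green frame, bolted down. Origin at bench level under the hopper's centre, z up; its own +y is the way the feed gate pulls out. Frame x +-80, y +-68 mm. On its -y side a grey gearbox and motor, x +-55 mm, out to y = -237 mm, 128 mm high (red stop button to 160 mm).
- gate_outlet (a point): Centre of the hopper's round outlet (inner radius 32 mm), on top of the shut gate plate, 158 mm above the bench. Below it is a throat 80 x 90 mm with clear windows, then two ribbed dark rolls (tops at 110 mm) that stop the dropped sherds.
- hopper_mouth (a point): Centre of the round steel hopper's open mouth, in the plane of the rim, 238 mm above the bench. Rim inner radius 67 mm, outer 70 mm; the cone narrows to the outlet 80 mm lower.
- throat (a point): Centre of the throat above the rolls, 125 mm above the bench, straight below the hopper's outlet. Sherds lying on the rolls are 85 to 150 mm above the bench.
- red_line (a point): Middle of the red line painted on both aluminium rails, 195 mm from the crusher's origin along its +y, 158 mm above the bench. The rails (x = +-49 mm, tops at 159 mm) run along +y to 227 mm. The gate plate's black outer edge lines up with it when joint feed_gate reads 0.070.
- feed_gate (a joint): Pull-out of the gate in m along the crusher's +y: 0 shut, 0.070 at the red line (outlet fully open), 0.095 at the end stop. A spring pulls it shut, about 4.5 N at 0 and 9.5 N at the line, plus 0.4 N friction; let go and it snaps shut. Gate plate 86 mm wide; its outer edge is 125 mm from the crusher's origin when shut.
- gate: The sliding feed gate: steel plate with a black upright knob near its outer end, moving along the crusher's y. Origin under the plate, at the crusher's x = y = 0 when shut, 154.5 mm above the bench; axes as the crusher's. The knob is at y = 110 mm from this origin.
- knob_grip (a point): Point on the axis of the gate's black knob, 199 mm above the bench: a good height for the TCP to pinch it from above. The knob is round, 26 mm in diameter (20 mm in the lowest 15 mm), and stands from 158 to 214 mm above the bench. When shut, its near side is 27 mm from the hopper's rim (rim 238 mm high).
- cup: Blue plastic cup, loose, rigid, 70 to 130 g, 80 mm high, tapered: outer diameter 52 mm at the base, 64 mm at half height, 76 mm at the rim; wall 3 mm, floor 4 mm. Origin at the centre of the underside, z up towards the mouth. It starts upright on the bench with the six sherds in it, filling it to about 45 mm. Grip it firmly (about 50 N): it can slip when turned over at half that.
- glaze_jar: Bystander: jar with green label and white lid, 60 mm diameter, 72 mm high, origin under its centre. Leave it alone.
- bisque_mug: Bystander: white unglazed mug, 76 mm diameter, 85 mm high, with a handle; origin under its centre. Leave it alone.
- brush: Bystander: brush with red handle, 190 mm long, lying on the bench; origin under its middle, x along it. Leave it alone.
- sherd0: Terracotta sherd 1 of 6, an angular lump about 22 x 17 x 13 mm, about 12 g; origin at its centre. Starts in the cup.
- sherd1: Terracotta sherd 2 of 6, an angular lump about 22 x 17 x 13 mm, about 12 g; origin at its centre. Starts in the cup.
- sherd2: Terracotta sherd 3 of 6, an angular lump about 22 x 17 x 13 mm, about 12 g; origin at its centre. Starts in the cup.
- sherd3: Terracotta sherd 4 of 6, an angular lump about 22 x 17 x 13 mm, about 12 g; origin at its centre. Starts in the cup.
- sherd4: Terracotta sherd 5 of 6, an angular lump about 22 x 17 x 13 mm, about 12 g; origin at its centre. Starts in the cup.
- sherd5: Terracotta sherd 6 of 6, an angular lump about 22 x 17 x 13 mm, about 12 g; origin at its centre. Starts in the cup.
Things that resemble listed ones, but are neither listed nor needed, are in the scene too. Of the things shaped like the cup, the blue one is meant.

How it is judged (in metres and radians):
On the way, in this order (a step that is already met when the one before it is completed fails the run):
1. all six sherds lie in the hopper on the shut gate (value of joint feed_gate below 0.008 m and z of sherd0 in the frame of crusher between 0.159 and 0.245 m and horizontal distance between each of sherd0, sherd1, sherd2, sherd3, sherd4, sherd5 and hopper_mouth below 0.068 m and z of sherd1 in the frame of crusher between 0.159 and 0.245 m and z of sherd2 in the frame of crusher between 0.159 and 0.245 m and z of sherd3 in the frame of crusher between 0.159 and 0.245 m and z of sherd4 in the frame of crusher between 0.159 and 0.245 m and z of sherd5 in the frame of crusher between 0.159 and 0.245 m), for 0.3 s.
2. the cup stands upright on the bench, released, with the sherds still in the hopper and the gate still shut (all of step 1 and height (world z) of cup below 0.006 m and angle between cup's own z axis and vertical below 0.1 rad and linear speed of cup below 0.03 m/s and contact force between the fingers and cup below 0.2 N), for 0.2 s.
At the end, for the whole second after the job is handed in: the fingers hold the knob (more than 4 N) with the gate still and within 6 mm of the red line (feed_gate 0.064 to 0.076), all six sherds lie in the throat on the rolls below the gate, the cup stands upright on the bench untouched, and jar, mug and brush are within 25 mm of where they were (value of joint feed_gate between 0.064 and 0.076 m and velocity of joint feed_gate between -0.02 and 0.02 m/s and contact force between the fingers and gate above 4 N and z of sherd0 in the frame of crusher between 0.08 and 0.155 m and horizontal distance between each of sherd0, sherd1, sherd2, sherd3, sherd4, sherd5 and throat below 0.064 m and z of sherd1 in the frame of crusher between 0.08 and 0.155 m and z of sherd2 in the frame of crusher between 0.08 and 0.155 m and z of sherd3 in the frame of crusher between 0.08 and 0.155 m and z of sherd4 in the frame of crusher between 0.08 and 0.155 m and z of sherd5 in the frame of crusher between 0.08 and 0.155 m and height (world z) of cup below 0.006 m and angle between cup's own z axis and vertical below 0.1 rad and linear speed of cup below 0.03 m/s and contact force between the fingers and cup below 0.2 N and distance of each of glaze_jar, bisque_mug, brush from where it was at the start of the episode below 0.025 m); the arm keeps its last pose, push and grip.
It fails at once if the glaze jar is pushed more than 25 mm or knocked over (distance of glaze_jar from where it was at the start of the episode above 0.025 m or angle between glaze_jar's own z axis and vertical above 0.35 rad).
It fails at once if the mug is pushed more than 25 mm or knocked over (distance of bisque_mug from where it was at the start of the episode above 0.025 m or angle between bisque_mug's own z axis and vertical above 0.35 rad).
It fails at once if the brush is pushed more than 25 mm (distance of brush from where it was at the start of the episode above 0.025 m).
It also fails if it takes over 69 s, if anything falls off the work surface, if the arm or the gripper's body presses on something with over 40 N, if the wrist force passes 120 N, or if a joint passes its speed limit or range.

## Working session

There is one attempt and no reset: what is moved stays moved. The work goes in short steps, Python scripts to look and compute and a shell command to move; the robot and the scene stay as the last step left them, time stands still between calls to the robot, and variables do not carry over. Pictures are saved under pics/ and viewed, at most 10 in all, crops included, and the job is handed in when it is done.

```bash
ls; mkdir -p pics; cat > h.py <<'E'
import numpy as np, cv2
from plant import r, capture, close_job, search_frame, outline_of
def ray(p,u,v):
    K=np.array(p["K"]);x=(u-K[0,2])/K[0,0];y=(v-K[1,2])/K[1,1]
    k=p["k1"];a,b=x,y
    for _ in range(30):
        s=1+k*(a*a+b*b);a,b=x/s,y/s
    return np.array(p["origin"]),np.array(p["rotation"])@np.array([a,b,1.])
def atz(p,u,v,z):
    o,d=ray(p,u,v);return o+d*(z-o[2])/d[2]
def proj(p,X):
    c=np.array(p["rotation"]).T@(np.array(X)-np.array(p["origin"]));a,b=c[:2]/c[2];s=1+p["k1"]*(a*a+b*b)
    K=np.array(p["K"]);return K[0,0]*a*s+K[0,2],K[1,1]*b*s+K[1,2]
def save(p,n): cv2.imwrite("pics/"+n,cv2.cvtColor(p["frame"],cv2.COLOR_RGB2BGR))
E
python3 - <<'E'
from h import *
np.set_printoptions(precision=3,suppress=True)
for n in("scene","top"):
    p=capture(n);save(p,n+"0.png")
    print(n,p["origin"],p["rotation"],p["K"],p["k1"])
    for t in("crusher","hopper_mouth","gate","knob_grip","cup","glaze_jar","bisque_mug","brush"):
        for m in search_frame(p,t)[:4]: print(t,np.round(m["bbox"],1),round(m["conf"],2))
print(r.get_state())
E
```

```text
pics
scene [ 1.043 -0.323  1.23 ] [-148.775    0.428   49.759] [[528.529   0.    283.792]
 [  0.    528.529 205.059]
 [  0.      0.      1.   ]] -0.1622240571744318
crusher [132.6 195.8 307.4 361.7] 0.58
hopper_mouth [133.4 189.4 307.6 362.1] 0.86
gate [204.8 220.2 273.6 279.3] 0.73
knob_grip [207.4 216.5 271.1 275.7] 0.91
cup [292.4 154.  318.2 188.9] 0.97
cup [346.7 135.8 374.7 173.5] 0.84
cup [328.6 184.5 352.9 218.7] 0.79
cup [381.8 159.9 413.3 197.6] 0.65
glaze_jar [358.7 228.1 387.5 260. ] 0.57
bisque_mug [141.2 225.3 174.2 273.3] 0.65
brush [212.2 179.6 277.9 209.4] 0.8
brush [133.6 193.1 311.1 359.6] 0.37
top [0.359 0.094 1.187] [-169.907    0.807  -89.46 ] [[485.073   0.    286.998]
 [  0.    485.073 211.477]
 [  0.      0.      1.   ]] -0.12330871350459095
crusher [292.  159.4 490.8 250.4] 0.86
hopper_mouth [289.4 161.4 492.1 247.6] 0.9
gate [336.2 185.1 413.4 224.9] 0.6
knob_grip [337.2 185.  409.4 227.3] 0.81
knob_grip [224.6 211.  229.1 211.2] 0.17
cup [143.  168.6 177.8 201.7] 0.85
cup [146.2 219.5 182.4 251.7] 0.82
cup [212.3 190.8 242.2 223.2] 0.81
cup [210.5 243.8 246.9 279.8] 0.66
glaze_jar [223.1 135.8 253.1 163. ] 0.75
glaze_jar [221.6 201.1 232.9 205. ] 0.54
glaze_jar [335.9 183.3 411.6 225.8] 0.48
bisque_mug [393.3 276.1 441.9 309.8] 0.84
brush [262.4 273.1 334.5 305.9] 0.85
{'time_s': 0.9, 'joints': array([-52.363,  20.544,   0.682,  -0.001, -70.135, -16.507]), 'qd': array([ 0.061,  0.018, -0.046, -0.012, -0.024,  0.031]), 'joint_torque': array([ -0.002, -58.236,  29.331,   7.003,   0.013,  -0.   ]), 'tcp_pos': array([ 0.243, -0.63 ,  0.245]), 'eef_rot': array([-179.997,    0.002, -158.87 ]), 'contact_force': array([ 0.603,  0.213, -0.368]), 'moment': array([ 0.076, -0.008, -0.032]), 'gripper_force': 0.0, 'gripper_width': 0.08762893844832567}
```

```bash
sed -i 's/^def ray/from scipy.spatial.transform import Rotation as Ro\ndef rot(p): return Ro.from_euler("xyz",p["rotation"],degrees=True).as_matrix()\ndef ray/; s/np.array(p\["rotation"\])/rot(p)/g' h.py
python3 - <<'E'
from h import *
np.set_printoptions(precision=3,suppress=True)
a=cv2.imread("pics/top0.png");b=cv2.imread("pics/scene0.png")
cv2.imwrite("pics/top0c.png",cv2.resize(a[120:330,120:520],None,fx=2,fy=2,interpolation=cv2.INTER_CUBIC))
cv2.imwrite("pics/scene0c.png",cv2.resize(b[110:380,110:440],None,fx=2.2,fy=2.2,interpolation=cv2.INTER_CUBIC))
E
```

```text
(no output)
```

View pics/top0c.png

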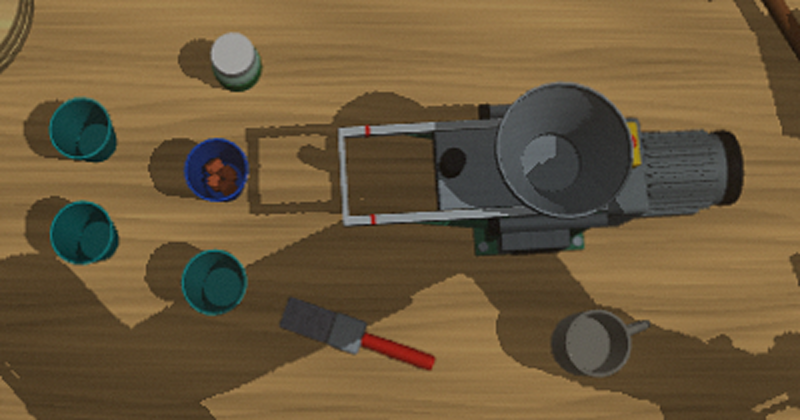

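View pics/scene0c.png

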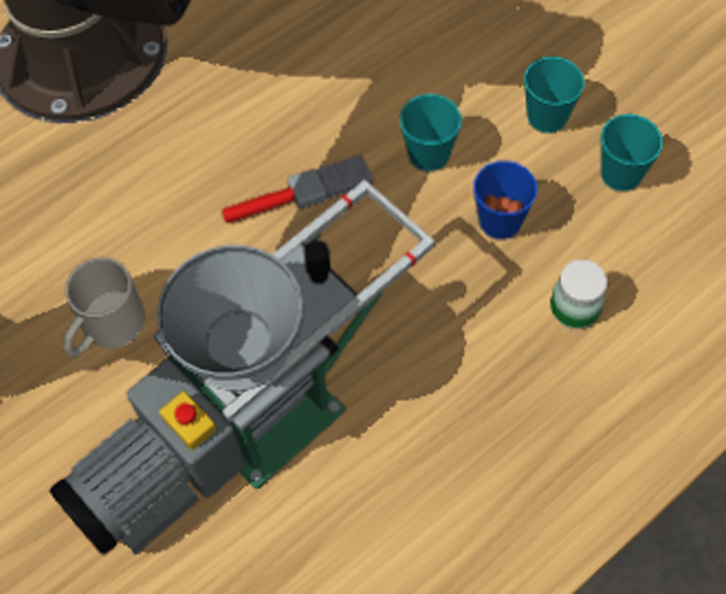

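The top picture shows the blue cup with sherds at about (228,205). The look-alikes are teal cups at (160,185), (162,236) and (228,261). In the scene picture the blue cup is at (339,201), with teal cups at (305,170), (361,153) and (397,178). I choose the blue one. In the top picture the hopper rim centre is at about (402,194), the knob at (346,201) and the red marks at (303,185) and (306,229).

```bash
cat > fit.py <<'E'
from h import *
from scipy.optimize import least_squares
np.set_printoptions(precision=4,suppress=True)
def solids(p,x,y,zs,rs):
    t=np.linspace(0,2*np.pi,60,endpoint=False)
    pts=[proj(p,(x+rr*np.cos(a),y+rr*np.sin(a),z)) for z,rr in zip(zs,rs) for a in t]
    return cv2.convexHull(np.array(pts,np.float32))[:,0]
def bb(h): return np.r_[h.min(0),h.max(0)]
def fitbb(obs,zs,rs,x0):   # obs: [(pic,bbox)]
    f=lambda q:np.concatenate([bb(solids(p,q[0],q[1],zs,rs))-b for p,b in obs])
    s=least_squares(f,x0,loss="soft_l1");return s.x,s.fun
def blue(p):
    f=p["frame"];h=cv2.cvtColor(f,cv2.COLOR_RGB2HSV)
    m=cv2.inRange(h,(110,100,40),(130,255,255));n,l,st,c=cv2.connectedComponentsWithStats(m)
    i=1+np.argmax(st[1:,4]);s=st[i];return np.array([s[0],s[1],s[0]+s[2],s[1]+s[3]])-0.5
E
python3 - <<'E'
from fit import *
S=capture("scene");T=capture("top")
print("blue",blue(S),blue(T))
x0=atz(T,228,205,.08)[:2]
print("cup",fitbb([(S,blue(S)),(T,blue(T))],(0,.08),(.026,.038),x0))
for p in(S,T):print("cup1",fitbb([(p,blue(p))],(0,.08),(.026,.038),x0)[0])
det={}
for t in("glaze_jar","bisque_mug","brush"):
    a=search_frame(T,t)[0]["bbox"];print(t,atz(T,(a[0]+a[2])/2,(a[1]+a[3])/2,.04))
for u,v in((160,185),(162,236),(228,261)):print("teal",atz(T,u,v,.04)[:2])
obs=[(T,(303.5,185.5),(.049,.195,.159)),(T,(306.5,229.5),(-.049,.195,.159)),(T,(346.5,201.5),(0,.11,.214)),(T,(402.5,194.5),(0,0,.238)),
(S,(268.2,201.4),(-.049,.195,.159)),(S,(296.8,226.8),(.049,.195,.159)),(S,(254,222),(0,.11,.214)),(S,(215,252),(0,0,.238))]
for p,uv,X in obs:print(X,atz(p,*uv,X[2])[:2])
def W(q,X):
    c,s=np.cos(q[2]),np.sin(q[2]);return (q[0]+c*X[0]-s*X[1],q[1]+s*X[0]+c*X[1],X[2])
x0=[*atz(T,402,194,.238)[:2],0]
for sx in(0,1.57,3.14,-1.57):
    for sgn in (1,-1):
        f=lambda q:np.concatenate([np.array(proj(p,W(q,(X[0]*sgn,)+X[1:])))-uv for p,uv,X in obs])
        s=least_squares(f,[x0[0],x0[1],sx],loss="soft_l1");print(sgn,s.cost,s.x,np.degrees(s.x[2]))
        if s.cost<60:print(s.fun.round(1), "knob",W(s.x,(0,.11,.199)),"line",W(s.x,(0,.195,.158)))
f=T["frame"];c=cv2.resize(f[180:232,205:255],None,fx=8,fy=8,interpolation=cv2.INTER_CUBIC);cv2.imwrite("pics/cupc.png",c[:,:,::-1])
E
```

```text
blue [324.5 182.5 353.5 217.5] [211.5 188.5 243.5 220.5]
cup (array([0.5703, 0.2495]), array([-1.068 , -1.1306, -0.6757,  0.2733,  0.1844,  0.5412,  0.5713,
        0.7802]))
cup1 [0.5702 0.2491]
cup1 [0.5723 0.2504]
glaze_jar [0.7159 0.2342 0.04  ]
bisque_mug [ 0.3765 -0.2035  0.04  ]
brush [0.3848 0.0813 0.04  ]
teal [0.6268 0.4247]
teal [0.5008 0.4127]
teal [0.4427 0.2507]
(0.049, 0.195, 0.159) [0.5993 0.0747]
(-0.049, 0.195, 0.159) [0.5029 0.068 ]
(0, 0.11, 0.214) [ 0.5535 -0.0123]
(0, 0, 0.238) [ 0.5639 -0.1228]
(-0.049, 0.195, 0.159) [0.5106 0.0683]
(0.049, 0.195, 0.159) [0.607  0.0749]
(0, 0.11, 0.214) [ 0.5589 -0.0095]
(0, 0, 0.238) [ 0.5737 -0.1242]
1 10.080491670104472 [ 0.5662 -0.1222  0.0653] 3.7413589031649614
[-0.4 -1.3 -0.5 -0.8  0.  -2.6 -0.3 -1.1 -1.4 -1.9 -1.1 -1.5 -1.   0.8
 -1.3 -3. ] knob (np.float64(0.5589798640843872), np.float64(-0.012441693914518229), 0.199) line (np.float64(0.5534333900410551), np.float64(0.0723771520201362), 0.158)
-1 200.9854198715185 [ 0.5645 -0.1216  0.0537] 3.0740270697952896
1 10.080491670103264 [ 0.5662 -0.1222  0.0653] 3.741361233314
[... 352 characters left out ...]
53] 3.7413604902082653
[-0.4 -1.3 -0.5 -0.8  0.  -2.6 -0.3 -1.1 -1.4 -1.9 -1.1 -1.5 -1.   0.8
 -1.3 -3. ] knob (np.float64(0.5589798655604971), np.float64(-0.0124416940817461), 0.199) line (np.float64(0.5534333891677566), np.float64(0.07237715169927579), 0.158)
-1 200.98541986168996 [ 0.5645 -0.1216  0.0536] 3.073784949008061
1 10.08049167010289 [ 0.5662 -0.1222  0.0653] 3.7413605423054688
[-0.4 -1.3 -0.5 -0.8  0.  -2.6 -0.3 -1.1 -1.4 -1.9 -1.1 -1.5 -1.   0.8
 -1.3 -3. ] knob (np.float64(0.5589798656484917), np.float64(-0.012441694091102351), 0.199) line (np.float64(0.5534333891786283), np.float64(0.07237715168487631), 0.158)
-1 200.98541986574799 [ 0.5645 -0.1216  0.0537] 3.0739322373447626
```

View pics/cupc.png

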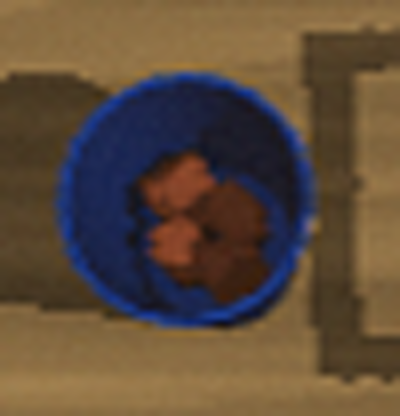

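The crop shows the blue cup with its terracotta sherds, so the choice stands. I'll start moving, lift and sweep over, and log joints so I can fit the kinematics for a tilted side grasp.

```bash
cat > log.py <<'E'
import json
from plant import r
s=r.get_state();open("log.jsonl","a").write(json.dumps([list(map(float,s[k])) for k in("joints","tcp_pos","eef_rot")])+"\n")
print([round(x,2) for x in s["joints"]])
E
python3 log.py
python3 -m creep '[[87.6,0.5,1,0.6,0,0,0],[87.6,0.5,1,0.6,0,0,0],[87.6,0.5,1,0.6,0,0,0],[87.6,0.5,1,0.6,0,0,0],[87.6,0.5,1,0.6,0,0,0],[87.6,0.5,1,0.6,0,0,0],[87.6,0.5,1,0.6,0,0,0],[87.6,0.5,1,0.6,0,0,0]]'
python3 log.py
python3 -m creep '[[87.6,0.6,1,0.2,0,0,7],[87.6,0.6,1,0.2,0,0,7],[87.6,0.6,1,0.2,0,0,7],[87.6,0.6,1,0.2,0,0,7],[87.6,0.6,1,0.2,0,0,7],[87.6,0.6,1,0.2,0,0,7],[87.6,0.6,1,0.2,0,0,7],[87.6,0.6,1,0.2,0,0,7]]'
python3 log.py
python3 -m creep '[[87.6,0.3,1,0,-4,3,2],[87.6,0.3,1,0,-4,3,2],[87.6,0.3,1,0,-4,3,2],[87.6,0.3,1,0,-4,3,2],[87.6,0.3,1,0,-4,3,2],[87.6,0.3,1,0,-4,3,2],[87.6,0.3,1,0,-4,3,2],[87.6,0.3,1,0,-4,3,2]]'
python3 log.py
```

```text
[np.float64(-52.36), np.float64(20.55), np.float64(0.68), np.float64(0.0), np.float64(-70.13), np.float64(-16.51)]
time_s: 1.82
tcp_pos: [0.3436, -0.4283, 0.3663]
eef_rot: [-180.0, 0.0, -158.9]
contact_force: [0.8, 0.5, 0.0]
gripper_width: 0.0875
gripper_force: 0.0
[np.float64(-30.82), np.float64(5.38), np.float64(-3.58), np.float64(0.0), np.float64(-81.01), np.float64(-38.06)]
time_s: 2.48
tcp_pos: [0.4637, -0.2282, 0.4059]
eef_rot: [-180.0, 0.0, -102.5]
contact_force: [0.1, -0.4, -0.2]
gripper_width: 0.0877
gripper_force: 0.0
[np.float64(-4.42), np.float64(1.66), np.float64(-2.67), np.float64(0.0), np.float64(-85.63), np.float64(-8.1)]
time_s: 3.15
tcp_pos: [0.5237, -0.028, 0.406]
eef_rot: [155.8, -33.0, -78.8]
contact_force: [1.3, -1.0, -0.4]
gripper_width: 0.0877
gripper_force: 0.0
[np.float64(31.44), np.float64(16.75), np.float64(-2.75), np.float64(19.65), np.float64(-105.58), np.float64(-28.22)]
```

```bash

python3 -m creep '[[87.6,0.2,1,0,-6,-3,0],[87.6,0.2,1,0,-6,-3,0],[87.6,0.2,1,0,-6,-3,0],[87.6,0.2,1,0,-6,-3,0]]'
python3 log.py
python3 -m creep '[[87.6,0.2,1,-0.5,0,-6,3],[87.6,0.2,1,-0.5,0,-6,3],[87.6,0.2,1,-0.5,0,-6,3],[87.6,0.2,1,-0.5,0,-6,3]]'
python3 log.py
cat > kin.py <<'E'
import numpy as np, json
from scipy.optimize import least_squares
from scipy.spatial.transform import Rotation as Ro
D=np.radians
def fk(q,P):
    j=D(q);R1=Ro.from_euler("z",j[0]);R2=R1*Ro.from_euler("y",j[1]);R3=R2*Ro.from_euler("y",-j[2])
    R4=R3*Ro.from_euler("x",P[13]*j[3]);R5=R4*Ro.from_euler("y",-j[4]);R6=R5*Ro.from_euler("x",P[14]*j[5])
    p=R1.apply([P[0],P[1],P[2]])+R2.apply([P[3],0,P[4]])+R3.apply([P[5],0,P[6]])+R4.apply([0,P[7],P[8]])+R5.apply([P[9],P[10],P[11]])
    return p,R6*Ro.from_matrix(TOOL)
TOOL=np.eye(3)
L=[json.loads(l) for l in open("log.jsonl")]
def setup():
    global TOOL
    best=None
    for s4 in(1,-1):
        for s6 in(1,-1):
            Rs=[(Ro.from_matrix(fk(q,[0]*13+[s4,s6])[1].as_matrix()).inv()*Ro.from_euler("xyz",e,degrees=True)) for q,_,e in L]
            m=Ro.concatenate(Rs).mean();err=max((m.inv()*x).magnitude() for x in Rs)
            if best is None or err<best[0]:best=(err,s4,s6,m.as_matrix())
    TOOL=best[3];return best
b=setup()
def res(P):
    P=np.r_[P,0,b[1],b[2]]
    return np.concatenate([fk(q,P)[0]-p for q,p,_ in L]+[1e-3*np.array(P[:12])])*1000
s=least_squares(res,[0,-.19,.3,0,.35,.35,0,0,0,.25,0,0])
P=np.r_[s.x,0,b[1],b[2]]
if __name__=="__main__":
    np.set_printoptions(precision=4,suppress=True)
    print("rot err deg",np.degrees(b[0]),b[1:3]);print(b[3]);print(s.x);print(s.fun[:3*len(L)].reshape(-1,3))
E
python3 kin.py
```

```text
time_s: 3.48
tcp_pos: [0.5436, 0.0722, 0.406]
eef_rot: [169.7, -58.3, -89.1]
contact_force: [1.2, 0.2, 0.8]
gripper_width: 0.0877
gripper_force: 0.0
[np.float64(45.32), np.float64(23.84), np.float64(-7.36), np.float64(30.26), np.float64(-110.03), np.float64(-53.47)]
time_s: 3.82
tcp_pos: [0.5636, 0.1727, 0.355]
eef_rot: [-147.9, -53.2, -112.3]
contact_force: [0.3, -0.3, -0.6]
gripper_width: 0.0872
gripper_force: 0.0
[np.float64(56.99), np.float64(22.3), np.float64(-19.79), np.float64(40.57), np.float64(-94.67), np.float64(-77.63)]
rot err deg 4.278998694557043e-14 (-1, -1)
[[ 0.  0.  1.]
 [-1. -0.  0.]
 [ 0. -1.  0.]]
[ 0.     -0.0001  0.1988  0.0001  0.6016  0.4635  0.     -0.0959  0.
  0.3592 -0.0959 -0.    ]
[[-0.0021  0.0011  0.0014]
 [ 0.0008 -0.0016  0.0011]
 [ 0.0004 -0.001  -0.0009]
 [-0.0031  0.0021 -0.0021]
 [-0.0028  0.0022 -0.0003]
 [ 0.0047 -0.0003  0.0007]]
```

```bash
cat > ik.py <<'E'
from kin import *
LO=np.array([-176.03,-82.01,-58.28,-173.87,-174.79,-173.66])+1.;HI=np.array([176.03,121.73,71.71,95.51,-.11,173.66])-1.
rng=np.random.default_rng(0)
def ik(p,R,q0=None,n=25):
    best=None
    S=([q0] if q0 is not None else [])+[rng.uniform(LO,HI) for _ in range(0 if q0 is not None else n)]
    for q in S:
        f=lambda q:np.r_[(fk(q,P)[0]-p)*10,(fk(q,P)[1].inv()*R).as_rotvec()]
        s=least_squares(f,np.clip(q,LO+.1,HI-.1),bounds=(LO,HI),x_scale=50.,max_nfev=60)
        if best is None or s.cost<best[0]:best=(s.cost,s.x)
        if s.cost<1e-8 and q0 is None:break
    return best
def tool(head,th,flip=0):
    h,t=np.radians([head,th]);a=np.array([np.cos(t)*np.cos(h),np.cos(t)*np.sin(h),-np.sin(t)])
    y=np.array([-np.sin(h),np.cos(h),0])*(-1 if flip else 1)
    return Ro.from_matrix(np.c_[np.cross(y,a),y,a])
def wz(q):
    j=D(q);R3=Ro.from_euler("z",j[0])*Ro.from_euler("y",j[1]-j[2]);R2=Ro.from_euler("z",j[0])*Ro.from_euler("y",j[1])
    w4=np.array([0,0,.1988])+R2.apply([0,0,.6016])+R3.apply([.4635,0,0]);R4=R3*Ro.from_euler("x",-j[3])
    return w4,w4+R4.apply([0,-.192,0])
E
cat > t.py <<'E'
from ik import *
np.set_printoptions(precision=2,suppress=True)
cup=np.array([.571,.250,.048]);hop=np.array([.566,-.122,.38])
for head in(-120,-90,-60,-30,90,120):
  for th in(20,35,50):
    for fl in(0,1):
      R=tool(head,th,fl);c,q=ik(cup,R)
      if c>1e-7: continue
      w=wz(q);out=[]
      R0=R
      for sg in(1,-1):
        ok=[];qq=None
        hv=np.array([np.cos(D(head)),np.sin(D(head)),0])
        for be in(0,45,90,135):
          cc,qq2=ik(hop,Ro.from_rotvec(hv*D(be*sg))*R,qq,n=20)
          qq=qq2 if cc<1e-7 else qq;ok.append(int(cc<1e-7))
        out.append(ok)
      print(head,th,fl,q,"w z",w[0],w[1],out,flush=True)
E
time timeout 570 python3 t.py
```

```text
-120 20 0 [  48.03   63.56   19.03   12.37 -114.55   99.35] w z [0.58 0.65 0.14] [0.74 0.54 0.17] [[1, 1, 1, 1], [1, 1, 0, 0]]
-120 20 1 [  48.03   63.56   19.03   12.37 -114.55  -80.65] w z [0.58 0.65 0.14] [0.74 0.54 0.17] [[1, 1, 1, 0], [1, 1, 1, 1]]
-120 35 0 [  47.52   55.08   12.35   10.41 -101.44   99.32] w z [0.56 0.61 0.23] [0.72 0.5  0.25] [[1, 1, 1, 1], [1, 1, 0, 0]]
-120 35 1 [  47.52   55.08   12.35   10.41 -101.44  -80.68] w z [0.56 0.61 0.23] [0.72 0.5  0.25] [[1, 1, 1, 0], [1, 1, 1, 1]]
-120 50 0 [ 46.6   46.44   4.24   8.58 -87.06  99.9 ] w z [0.54 0.57 0.3 ] [0.69 0.45 0.32] [[1, 1, 1, 1], [1, 1, 0, 0]]
-120 50 1 [ 46.6   46.44   4.24   8.58 -87.06 -80.1 ] w z [0.54 0.57 0.3 ] [0.69 0.45 0.32] [[1, 1, 1, 0], [1, 1, 1, 1]]
-90 20 0 [ 57.46  56.06  -5.95  30.44 -94.   104.65] w z [0.39 0.6  0.13] [0.57 0.59 0.17] [[1, 1, 1, 1], [1, 1, 0, 0]]
-90 20 1 [ 57.46  56.06  -5.95  30.44 -94.   -75.35] w z [0.39 0.6  0.13] [0.57 0.59 0.17] [[1, 1, 1, 0], [1, 1, 1, 1]]
-90 35 0 [ 56.09  48.24  -9.61  27.42 -82.89 107.41] w z [0.39 0.58 0.21] [0.57 0.54 0.25] [[1, 1, 0, 0], [1, 
[... 1932 characters left out ...]
] [[1, 1, 1, 1], [1, 1, 1, 1]]
120 20 1 [   4.47   50.48   13.26  -58.62  -96.64 -136.34] w z [0.83 0.06 0.3 ] [ 0.74 -0.04  0.17] [[1, 0, 0, 0], [1, 1, 1, 1]]
120 35 0 [  9.43  42.97   8.34 -50.35 -84.89  39.34] w z [0.78 0.13 0.38] [ 0.72 -0.    0.25] [[1, 1, 1, 1], [1, 1, 1, 1]]
120 35 1 [   9.43   42.97    8.34  -50.35  -84.89 -140.66] w z [0.78 0.13 0.38] [ 0.72 -0.    0.25] [[1, 0, 0, 0], [1, 1, 1, 1]]
120 50 0 [ 16.34  36.25   2.7  -40.85 -72.73  32.  ] w z [0.71 0.21 0.43] [0.69 0.05 0.32] [[1, 1, 0, 0], [1, 1, 1, 1]]
120 50 1 [  16.34   36.25    2.7   -40.85  -72.73 -148.  ] w z [0.71 0.21 0.43] [0.69 0.05 0.32] [[1, 0, 0, 0], [1, 1, 1, 1]]
real	0m54.295s
user	0m54.803s
sys	0m0.148s
```

```bash
cat > plan.py <<'E'
# usage: plan.py x y z head th flip [beta about +y]
import sys
from ik import *
from plant import r
np.set_printoptions(precision=2,suppress=True)
v=list(map(float,sys.argv[1:]));s=r.get_state()
R=tool(v[3],v[4],int(v[5]))
if len(v)>6:R=Ro.from_euler("y",v[6],degrees=True)*R
d=(np.array(v[:3])-s["tcp_pos"])/.025
w=(R*Ro.from_euler("xyz",s["eef_rot"],degrees=True).inv()).as_rotvec(degrees=True)
print("d units",d,"turn",w,"|w|",np.linalg.norm(w))
c,q=ik(np.array(v[:3]),R,s["joints"]);print("ik",c<1e-7,q,"from",np.array(s["joints"]),"wrist",*wz(q))
E
python3 plan.py .571 .357 .26 -90 35 1; python3 plan.py .571 .250 .048 -90 35 1
```

```text
d units [ 0.3   7.37 -3.8 ] turn [ 1.92 18.66 -3.89] |w| 19.155821679511046
ik True [  60.31   43.04   11.54   25.23 -107.89  -63.66] from [ 56.99  22.3  -19.79  40.57 -94.67 -77.63] wrist [0.4 0.7 0.4] [0.57 0.65 0.47]
d units [  0.3    3.09 -12.28] turn [ 1.92 18.66 -3.89] |w| 19.155821679511046
ik True [ 56.09  48.24  -9.61  27.42 -82.89 -72.59] from [ 56.99  22.3  -19.79  40.57 -94.67 -77.63] wrist [0.39 0.58 0.21] [0.57 0.54 0.25]
```

```bash

python3 -m creep '[[87.6,0.04,0.92,-0.47,0.24,2.33,-0.49],[87.6,0.04,0.92,-0.47,0.24,2.33,-0.49],[87.6,0.04,0.92,-0.47,0.24,2.33,-0.49],[87.6,0.04,0.92,-0.47,0.24,2.33,-0.49],[87.6,0.04,0.92,-0.47,0.24,2.33,-0.49],[87.6,0.04,0.92,-0.47,0.24,2.33,-0.49],[87.6,0.04,0.92,-0.47,0.24,2.33,-0.49],[87.6,0.04,0.92,-0.47,0.24,2.33,-0.49]]'
python3 -m creep '[[87.6,0,0,-0.8,0,0,0],[87.6,0,0,-0.8,0,0,0],[87.6,0,0,-0.8,0,0,0],[87.6,0,0,-0.8,0,0,0],[87.6,0,0,-0.8,0,0,0],[87.6,0,0,-0.8,0,0,0],[87.6,0,0,-0.7,0,0,0],[87.6,0,0,0,0,0,0]]'
python3 - <<'E'
from fit import *
S=capture("scene");T=capture("top")
print(blue(S),blue(T));
for p in(S,T):print("cup1",fitbb([(p,blue(p))],(0,.08),(.026,.038),(.57,.25)))
a=cv2.resize(S["frame"][110:290,230:470],None,fx=2.5,fy=2.5,interpolation=2)
cv2.imwrite("pics/pre.png",a[:,:,::-1])
E
python3 plan.py .571 .250 .048 -90 35 1
```

```text
time_s: 4.48
tcp_pos: [0.5713, 0.3557, 0.2607]
eef_rot: [179.2, -55.1, -89.6]
contact_force: [1.0, -0.1, -0.1]
gripper_width: 0.0875
gripper_force: 0.0
time_s: 5.15
tcp_pos: [0.5703, 0.3532, 0.1199]
eef_rot: [179.1, -55.4, -89.5]
contact_force: [-0.5, -0.3, -0.9]
gripper_width: 0.0869
gripper_force: 0.0
[324.5 182.5 353.5 217.5] [211.5 188.5 243.5 220.5]
cup1 (array([0.57, 0.25]), array([-1.0051, -1.3146, -0.6195,  0.0859]))
cup1 (array([0.57  , 0.2506]), array([-0.2973,  0.673 ,  0.0872,  0.9048]))
d units [-0.02 -4.17 -3.03] turn [ 0.25 -0.34  0.18] |w| 0.465489690383944
ik True [ 56.09  48.24  -9.61  27.42 -82.89 -72.59] from [ 60.22  49.52   6.25  23.97 -97.52 -68.48] wrist [0.39 0.58 0.21] [0.57 0.54 0.25]
```

View pics/pre.png

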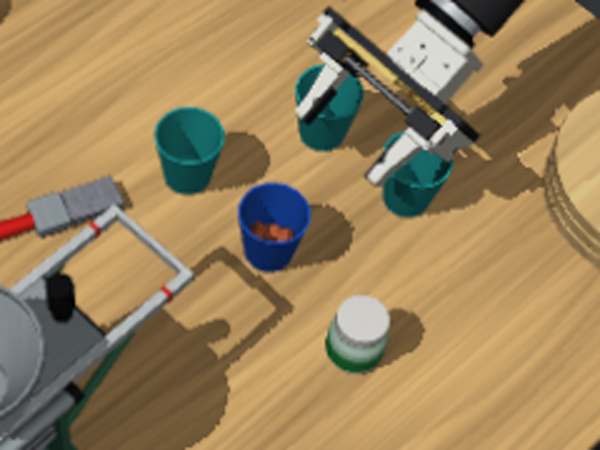

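The scene crop shows the open fingers level with and facing the blue cup at crop (273,227), with the jar clear at (358,333). Advancing along the tool.

```bash

python3 -m creep '[[87.6,0,-0.6,-0.43,0,0,0],[87.6,0,-0.6,-0.43,0,0,0],[87.6,0,-0.6,-0.43,0,0,0],[87.6,0,-0.6,-0.43,0,0,0],[87.6,0,-0.6,-0.43,0,0,0],[87.6,0,-0.6,-0.43,0,0,0],[87.6,0,-0.6,-0.43,0,0,0],[87.6,0,0,0,0,0,0]]' &&
python3 -m creep '[[50,0,0,0,0,0,0],[50,0,0,0,0,0,0],[50,0,0,0,0,0,0],[50,0,0,0,0,0,0],[50,0,0,0,0,0,0],[50,0,0,0,0,0,0]]' 55
```

```text
time_s: 5.92
tcp_pos: [0.5709, 0.2467, 0.0486]
eef_rot: [179.3, -55.2, -89.8]
contact_force: [-0.3, -0.8, -0.2]
gripper_width: 0.0875
gripper_force: 0.0
time_s: 6.42
tcp_pos: [0.572, 0.2504, 0.0497]
eef_rot: [179.6, -55.1, -89.8]
contact_force: [1.3, 2.5, 5.6]
gripper_width: 0.068
gripper_force: 53.8
```

```bash
cat > t2.py <<'E'
from ik import *
from plant import r
np.set_printoptions(precision=1,suppress=True)
q=np.array(r.get_state()["joints"]);R=tool(-90,35,1)
way=[((.571,.25,.2),0),((.571,.25,.385),0),((.565,.06,.385),0),((.551,-.122,.385),0)]+[((.551,-.122,.385),b) for b in range(15,151,15)]
for p,b in way:
    c,q=ik(np.array(p),Ro.from_euler("y",b,degrees=True)*R,q);Rt=fk(q,P)[1]
    # lowest body corner (47..150 mm behind)
    zz=[(np.array(p)+Rt.apply([sx*.039,sy*.0965,-s])) for s in(.047,.15) for sx in(1,-1) for sy in(1,-1)]
    m=min(zz,key=lambda v:v[2]);print(p,b,c<1e-7,q,"body low",(m*1000).round(),"w",*[(w*1000).round() for w in wz(q)])
E
python3 t2.py
```

```text
(0.571, 0.25, 0.2) 0 True [ 56.1  38.8  -5.5  27.3 -94.9 -66.4] body low [474. 311. 195.] w [395. 588. 343.] [571. 544. 406.]
(0.571, 0.25, 0.385) 0 True [  55.9   31.4    5.1   29.4 -110.7  -57.5] body low [667. 311. 380.] w [409. 603. 507.] [571. 544. 591.]
(0.565, 0.06, 0.385) 0 True [ 45.6  19.9 -15.   35.4 -98.8 -54.5] body low [662. 121. 380.] w [409. 418. 500.] [565. 354. 591.]
(0.551, -0.122, 0.385) 0 True [ 31.   11.5 -28.8  44.6 -87.2 -49.1] body low [648. -61. 380.] w [406. 244. 488.] [551. 172. 591.]
(0.551, -0.122, 0.385) 15 True [ 29.4  16.5 -21.9  39.9 -94.2 -34.7] body low [643. -61. 355.] w [465. 263. 488.] [604. 172. 584.]
(0.551, -0.122, 0.385) 30 True [  27.8   21.7  -16.3   37.  -101.3  -21.7] body low [632. -61. 332.] w [520. 274. 473.] [654. 172. 564.]
(0.551, -0.122, 0.385) 45 True [  26.4   26.7  -12.4   35.5 -108.    -9.7] body low [616. -61. 313.] w [564. 281. 444.] [697. 172. 531.]
(0.551, -0.122, 0.385) 60 True [  25.3   31.3  -10.3   35.3 -114.1    1.5] body low [595. -61. 299.] w [596. 282. 405.] [730. 172. 488.]
(0.551, -0.122, 0.385) 75 True [  24.6   35.3  -10.1   36.1 -119.1   12.3] body low [571. -61. 290.] w [612. 280. 359.] [750. 172. 438.]
(0.551, -0.122, 0.385) 90 True [  24.1   38.7  -11.9   37.8 -123.    22.9] body low [ 610. -106.  289.] w [612. 274. 310.] [757. 172. 385.]
(0.551, -0.122, 0.385) 105 True [  23.9   41.3  -15.4   40.3 -125.8   33.4] body low [640. -21. 261.] w [596. 264. 264.] [750. 172. 332.]
(0.551, -0.122, 0.385) 120 True [  24.    43.1  -20.3   43.5 -127.4   44. ] body low [605. -21. 242.] w [565. 251. 223.] [730. 172. 282.]
(0.551, -0.122, 0.385) 135 True [  24.3   44.2  -26.5   47.4 -128.1   54.8] body low [566. -21. 233.] w [522. 236. 193.] [697. 172. 239.]
(0.551, -0.122, 0.385) 150 True [  24.8   44.4  -33.5   52.  -127.7   65.8] body low [526. -21. 235.] w [470. 217. 175.] [654. 172. 207.]
```

```bash

python3 -m creep '[[50,0,0,0.4,0,0,0],[50,0,0,1,0,0,0],[50,0,0,1,0,0,0],[50,0,0,1,0,0,0],[50,0,0,1,0,0,0],[50,0,0,1,0,0,0],[50,0,0,1,0,0,0],[50,0,0,1,0,0,0]]' &&
python3 -m creep '[[50,0,0,1,0,0,0],[50,0,0,1,0,0,0],[50,0,0,1,0,0,0],[50,0,0,1,0,0,0],[50,0,0,1,0,0,0],[50,0,0,1,0,0,0],[50,0,0,0,0,0,0]]'
```

```text
time_s: 7.08
tcp_pos: [0.5707, 0.2492, 0.2346]
eef_rot: [179.3, -55.1, -89.7]
contact_force: [0.6, 0.8, -2.1]
gripper_width: 0.0681
gripper_force: 54.3
time_s: 7.67
tcp_pos: [0.5715, 0.2496, 0.3886]
eef_rot: [179.9, -54.9, -90.1]
contact_force: [-0.8, 0.4, -0.7]
gripper_width: 0.0683
gripper_force: 54.3
```

```bash

python3 -m creep '[[50,0,-0.5,0,0,0,0],[50,-0.05,-0.9,0,0,0,0],[50,-0.05,-1,0,0,0,0],[50,-0.05,-1,0,0,0,0],[50,-0.05,-1,0,0,0,0],[50,-0.05,-1,0,0,0,0],[50,-0.05,-1,0,0,0,0],[50,-0.05,-1,0,0,0,0]]' &&
python3 -m creep '[[50,-0.05,-1,0,0,0,0],[50,-0.05,-1,0,0,0,0],[50,-0.05,-1,0,0,0,0],[50,-0.05,-1,0,0,0,0],[50,-0.1,-1,0,0,0,0],[50,-0.1,-1,0,0,0,0],[50,-0.1,-0.9,0,0,0,0],[50,-0.1,-0.5,0,0,0,0]]' && python3 -m creep '[[50,0,0,0,0,0,0],[50,0,0,0,0,2,0],[50,0,0,0,0,4,0],[50,0,0,0,0,6,0],[50,0,0,0,0,7,0],[50,0,0,0,0,7,0],[50,0,0,0,0,7,0],[50,0,0,0,0,7,0]]' &&  python3 plan.py .551 -.122 .385 -90 35 1 60
python3 - <<'E'
from fit import *
S=capture("scene");T=capture("top")
a=np.hstack([cv2.resize(S["frame"][140:320,130:330],(400,360),interpolation=2),cv2.resize(T["frame"][110:290,310:510],(400,360),interpolation=2)])
cv2.imwrite("pics/pour1.png",a[:,:,::-1])
E
```

```text
time_s: 8.33
tcp_pos: [0.5618, 0.063, 0.383]
eef_rot: [179.3, -55.1, -89.7]
contact_force: [-0.2, -0.2, -0.8]
gripper_width: 0.0685
gripper_force: 54.3
time_s: 9.0
tcp_pos: [0.546, -0.1228, 0.3831]
eef_rot: [179.3, -55.1, -89.8]
contact_force: [-1.3, -0.3, -1.7]
gripper_width: 0.0683
gripper_force: 54.3
time_s: 9.67
tcp_pos: [0.5481, -0.1195, 0.3835]
eef_rot: [123.6, -38.6, -47.0]
contact_force: [-0.1, -0.1, -2.0]
gripper_width: 0.0681
gripper_force: 54.2
d units [ 0.12 -0.1   0.06] turn [ 0.16 19.39 -0.01] |w| 19.39039365379806
ik True [  25.34   31.31  -10.27   35.31 -114.06    1.51] from [  27.2    25.18  -13.7    35.59 -106.18  -13.6 ] wrist [0.6  0.28 0.41] [0.73 0.17 0.49]
```

View pics/pour1.png

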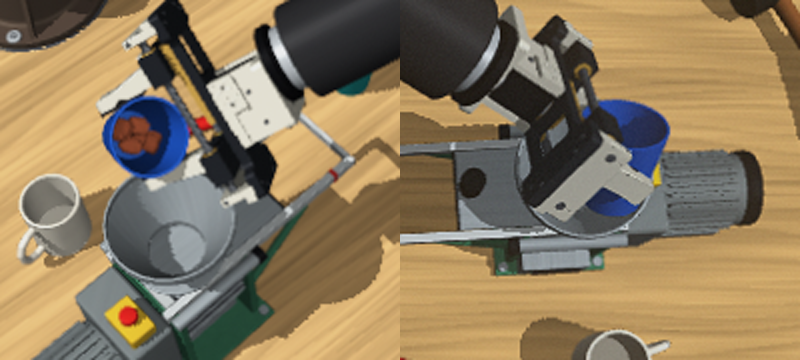

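The picture shows the cup tilted about 40° over the hopper with the sherds inside, at left-crop (137,130). The gripper is clear of the hopper and knob. Continuing the pour.

```bash

python3 -m creep '[[50,0.1,-0.1,0,0,7,0],[50,0,0,0,0,7,0],[50,0,0,0,0,7,0],[50,0,0,0,0,7,0],[50,0,0,0,0,6,0],[50,0,0,0,0,5,0],[50,0,0,0,0,4,0],[50,0,0,0,0,3,0]]' &&
python3 -m creep '[[50,0,0,0,0,3,0],[50,0,0,0.05,0,3,0],[50,0,0,0.05,0,3,0],[50,0,0,0.05,0,3,0],[50,0,0,0.05,0,3,0],[50,0,0,0.05,0,3,0],[50,0,0,0.05,0,3,0],[50,0,0,0.05,0,3,0]]' &&
python3 -m creep '[[50,0,0,0.05,0,3,0],[50,0,0,0.05,0,3,0],[50,0,0,0.05,0,3,0],[50,0,0,0.05,0,3,0],[50,0,0,0.05,0,3,0],[50,0,0,0.05,0,3,0],[50,0,0,0,0,0,0],[50,0,0,0,0,0,0]]' && python3 plan.py .551 -.122 .40 -90 35 1 130
python3 - <<'E'
from fit import *
S=capture("scene");T=capture("top")
for p,n in((S,"s"),(T,"t")):
  for i in range(1): print(n,[(np.round(m["bbox"]),round(m["conf"],2)) for m in search_frame(p,"sherd0")])
a=np.hstack([cv2.resize(S["frame"][140:320,130:330],(400,360),interpolation=2),cv2.resize(T["frame"][110:290,310:510],(400,360),interpolation=2)])
cv2.imwrite("pics/pour2.png",a[:,:,::-1])
E
```

```text
time_s: 10.43
tcp_pos: [0.5502, -0.1227, 0.383]
eef_rot: [91.9, -3.1, -34.8]
contact_force: [-0.4, -0.0, -1.2]
gripper_width: 0.0682
gripper_force: 54.2
time_s: 11.1
tcp_pos: [0.5501, -0.1227, 0.3925]
eef_rot: [78.0, 16.4, -36.4]
contact_force: [-0.3, -0.6, -2.3]
gripper_width: 0.0687
gripper_force: 54.1
time_s: 11.77
tcp_pos: [0.55, -0.1228, 0.4]
eef_rot: [65.7, 30.3, -41.3]
contact_force: [-0.5, 0.5, -0.8]
gripper_width: 0.0685
gripper_force: 54.1
d units [ 0.04  0.03 -0.  ] turn [ 0.05  1.91 -0.39] |w| 1.9454075031297327
ik True [  24.02   42.78  -24.37   46.84 -128.69   52.25] from [  24.05   42.5   -24.02   46.52 -128.39   50.69] wrist [0.54 0.24 0.21] [0.71 0.17 0.27]
s [(array([218., 267., 227., 272.]), 0.48), (array([217., 264., 224., 270.]), 0.48)]
t [(array([394., 208., 402., 214.]), 0.46), (array([288., 161., 492., 246.]), 0.31)]
```

View pics/pour2.png

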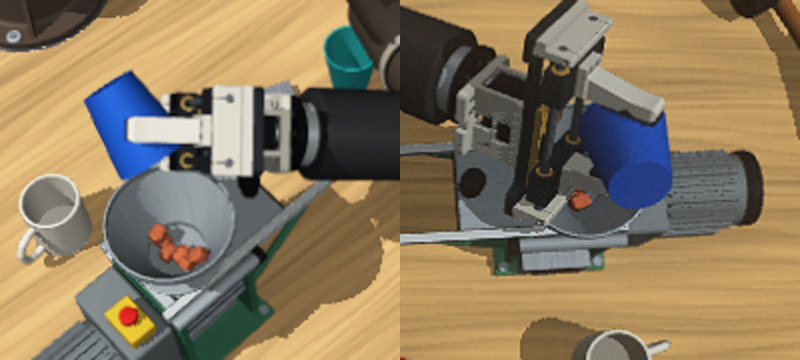

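Most of the sherds lie in the hopper at left-crop (157–200, 232–262), but I can't tell if it's all six. I'll tip slightly further with a shake, then return upright and count.

```bash

python3 -m creep '[[50,0,0,0.2,0,5,0],[50,0,0,0.2,0,5,0],[50,0,0,0.2,0,4,0],[50,0.2,0,0,0,0,0],[50,-0.2,0,0,0,0,0],[50,0.2,0,0,0,0,0],[50,-0.2,0,0,0,0,0],[50,0,0,0,0,-4,0]]' &&
python3 -m creep '[[50,0,0,0,0,-7,0],[50,0,0,0,0,-7,0],[50,0,0,0,0,-7,0],[50,0,0,0,0,-7,0],[50,0,0,0,0,-7,0],[50,0,0,0,0,-7,0],[50,0,0,0,0,-7,0],[50,0,0,0,0,-7,0]]' &&
python3 -m creep '[[50,0,0,0,0,-7,0],[50,0,0,0,0,-7,0],[50,0,0,0,0,-7,0],[50,0,0.6,0,0,-7,0],[50,0,0.8,0,0,-7,0],[50,0,1,0,0,-7,0],[50,0,1,0,0,-7,0],[50,0,1,0,0,-7,0]]' &&
python3 -m creep '[[50,0,1,0,0,-7,0],[50,0,1,0,0,-7,0],[50,0,1,0,0,-7,0],[50,0,1,0,0,-3,0],[50,0,1,0,0,0,0],[50,0,1,0,0,0,0],[50,0.1,1,0,0,0,0],[50,0.1,1,0,0,0,0]]' && python3 plan.py .571 .250 .06 -90 35 1
python3 - <<'E'
from fit import *
S=capture("scene");T=capture("top")
print([(np.round(m["bbox"]),round(m["conf"],2)) for m in search_frame(S,"sherd0")])
a=np.hstack([cv2.resize(S["frame"][190:310,170:270],(400,480),interpolation=2),cv2.resize(T["frame"][140:260,340:440],(400,480),interpolation=2)])
cv2.imwrite("pics/hop.png",a[:,:,::-1])
E
```

```text
time_s: 12.63
tcp_pos: [0.5492, -0.1233, 0.4143]
eef_rot: [57.1, 37.8, -46.3]
contact_force: [-0.6, -0.8, -1.5]
gripper_width: 0.0681
gripper_force: 54.1
time_s: 13.3
tcp_pos: [0.5503, -0.1228, 0.4143]
eef_rot: [94.5, -6.7, -35.2]
contact_force: [0.1, -0.8, -1.6]
gripper_width: 0.0683
gripper_force: 54.2
time_s: 13.97
tcp_pos: [0.5499, -0.0118, 0.415]
eef_rot: [139.7, -47.6, -58.2]
contact_force: [0.1, 0.8, -0.6]
gripper_width: 0.0676
gripper_force: 54.2
time_s: 14.63
tcp_pos: [0.5545, 0.1883, 0.4149]
eef_rot: [176.0, -55.0, -87.0]
contact_force: [0.3, -0.4, -1.6]
gripper_width: 0.068
gripper_force: 54.2
d units [  0.66   2.47 -14.2 ] turn [ 0.08 -2.27  0.23] |w| 2.2855128160529907
ik True [ 56.1   47.41  -9.44  27.36 -83.78 -72.13] from [  53.52   26.15    0.     29.92 -110.7   -54.15] wrist [0.39 0.58 0.22] [0.57 0.54 0.27]
[(array([219., 263., 224., 273.]), 0.6), (array([214., 260., 220., 270.]), 0.59), (array([227., 261., 231., 267.]), 0.41)]
```

View pics/hop.png

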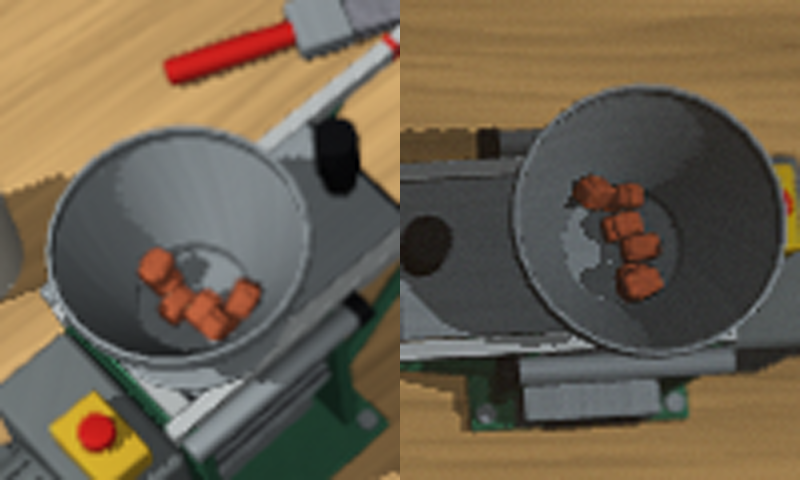

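```bash

python3 - <<'E'
from fit import *
S=capture("scene");T=capture("top")
for n,p in(("S",S),("T",T)):
    h=cv2.cvtColor(p["frame"],cv2.COLOR_RGB2HSV);m=cv2.inRange(h,(4,130,50),(11,255,255))
    k,l,st,c=cv2.connectedComponentsWithStats(m);print(n,[(st[i].tolist()) for i in range(1,k) if st[i,4]>4])
    print("blue",blue(p))
def crop(p,c,w,W):
    x,y=int(c[0]),int(c[1]);return cv2.resize(p["frame"][y-w:y+w,x-w:x+w],(W,W),interpolation=2)
bs,bt=[(b[:2]+b[2:])/2 for b in(blue(S),blue(T))]
a=np.vstack([np.hstack([crop(S,bs,25,300),crop(T,bt,25,300)]),np.hstack([crop(S,(219,264),16,300),crop(T,(398,198),16,300)])])
cv2.imwrite("pics/chk.png",a[:,:,::-1])
E
```

```text
S [[358, 28, 11, 7, 48], [402, 54, 9, 14, 68], [237, 201, 7, 3, 7], [205, 252, 30, 23, 299], [5, 293, 11, 17, 104]]
blue [306.5  92.5 344.5 141.5]
T [[555, 134, 5, 21, 75], [383, 184, 23, 31, 294], [436, 188, 2, 5, 5], [301, 292, 11, 5, 15], [313, 297, 7, 3, 8], [321, 299, 15, 6, 21], [0, 388, 8, 32, 174]]
blue [213.5 148.5 258.5 196.5]
```

View pics/chk.png

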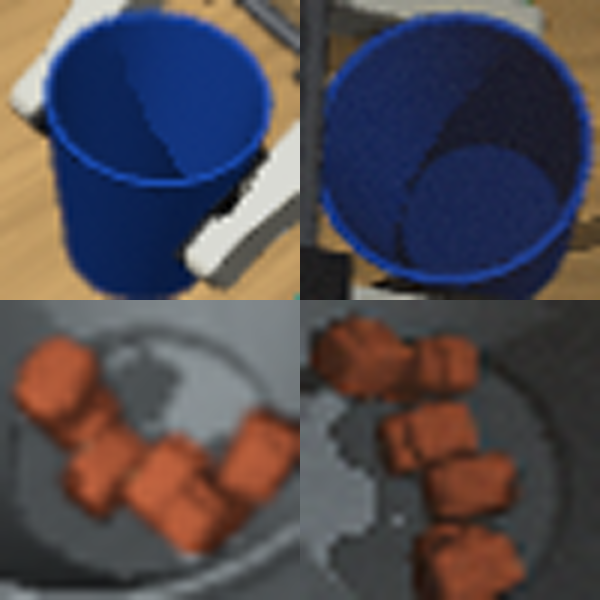

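The cup is empty (both top crops). Six sherds can be made out in the hopper (lower left crop), and there is no terracotta on the bench. Now I'll set the cup down where it stood.

```bash

python3 -m creep '[[50,0.1,0.6,0,0,-1,0],[50,0.1,0.7,-0.4,0,-1.2,0.2],[50,0.2,0.7,-0.9,0,0,0],[50,0.2,0.47,-1,0,0,0],[50,0,0,-1,0,0,0],[50,0,0,-1,0,0,0],[50,0,0,-1,0,0,0],[50,0,0,-1,0,0,0]]' &&
python3 -m creep '[[50,0,0,-1,0,0,0],[50,0,0,-1,0,0,0],[50,0,0,-1,0,0,0],[50,0,0,-1,0,0,0],[50,0,0,-1,0,0,0],[50,0,0,-0.8,0,0,0],[50,0,0,-0.5,0,0,0],[50,0,0,0,0,0,0]]' && python3 plan.py .571 .250 .05 -90 35 1
python3 - <<'E'
from fit import *
for n in("scene","top"):
    p=capture(n);b=blue(p);print(n,b)
E
```

```text
time_s: 15.55
tcp_pos: [0.57, 0.2481, 0.2565]
eef_rot: [179.9, -55.1, -90.0]
contact_force: [0.1, 0.2, -0.8]
gripper_width: 0.068
gripper_force: 54.2
time_s: 16.22
tcp_pos: [0.5694, 0.2474, 0.0978]
eef_rot: [179.6, -55.3, -89.7]
contact_force: [0.4, 0.2, -1.2]
gripper_width: 0.0682
gripper_force: 54.2
d units [ 0.06  0.1  -1.91] turn [ 0.32 -0.23  0.07] |w| 0.4050242361829642
ik True [ 56.09  48.1   -9.58  27.41 -83.04 -72.51] from [ 56.08  44.91  -8.96  27.19 -86.79 -70.59] wrist [0.39 0.58 0.21] [0.57 0.54 0.26]
scene [323.5 171.5 354.5 208.5]
top [209.5 184.5 242.5 218.5]
```

```bash

python3 -m creep '[[50,0,0,-0.6,0,0,0],[50,0,0,-0.5,0,0,0],[50,0,0,-0.4,0,0,0],[50,0,0,-0.2,0,0,0],[50,0,0,0,0,0,0],[50,0,0,0,0,0,0]]' && python3 -m creep '[[50,0,0,-0.08,0,0,0],[50,0,0,-0.08,0,0,0],[50,0,0,0,0,0,0]]' && python3 -m creep '[[50,0,0,-0.06,0,0,0],[50,0,0,0,0,0,0]]'
```

```text
time_s: 16.82
tcp_pos: [0.57, 0.2486, 0.0572]
eef_rot: [179.8, -55.2, -89.8]
contact_force: [0.1, -0.1, -0.6]
gripper_width: 0.0683
gripper_force: 54.2
time_s: 17.07
tcp_pos: [0.5701, 0.2487, 0.0533]
eef_rot: [179.8, -55.2, -89.8]
contact_force: [0.3, 0.0, -1.5]
gripper_width: 0.0682
gripper_force: 54.2
time_s: 17.23
tcp_pos: [0.57, 0.2486, 0.0518]
eef_rot: [179.8, -55.2, -89.8]
contact_force: [0.9, -0.3, -1.5]
gripper_width: 0.0683
gripper_force: 54.2
```

```bash

python3 -m creep '[[50,0,0,-0.06,0,0,0],[50,0,0,0,0,0,0]]' && python3 -m creep '[[50,0,0,-0.04,0,0,0],[50,0,0,0,0,0,0]]' && python3 -m creep '[[50,0,0,-0.04,0,0,0],[50,0,0,0,0,0,0]]'
```

```text
time_s: 17.4
tcp_pos: [0.57, 0.2486, 0.0502]
eef_rot: [179.8, -55.2, -89.8]
contact_force: [-0.1, 0.8, -1.3]
gripper_width: 0.0682
gripper_force: 54.2
time_s: 17.57
tcp_pos: [0.5701, 0.2487, 0.0498]
eef_rot: [179.8, -55.2, -89.8]
contact_force: [-0.5, 0.2, 0.9]
gripper_width: 0.0682
gripper_force: 54.0
time_s: 17.73
tcp_pos: [0.5702, 0.2487, 0.0497]
eef_rot: [179.8, -55.3, -89.8]
contact_force: [-1.6, 1.4, 6.9]
gripper_width: 0.0677
gripper_force: 53.7
```

Bench contact felt (6.9 N). Release, then back off along the tool.

```bash

python3 -m creep '[[74,0,0,0,0,0,0],[87.6,0,0,0,0,0,0],[87.6,0,0,0,0,0,0],[87.6,0,0,0,0,0,0],[87.6,0,0,0,0,0,0],[87.6,0,0,0,0,0,0]]' && python3 -m creep '[[87.6,0,0.3,0.21,0,0,0],[87.6,0,0.6,0.42,0,0,0],[87.6,0,0.6,0.42,0,0,0],[87.6,0,0.6,0.42,0,0,0],[87.6,0,0.6,0.42,0,0,0],[87.6,0,0.6,0.42,0,0,0],[87.6,0,0.6,0.42,0,0,0],[87.6,0,0.3,0.4,0,0,0]]'
python3 - <<'E'
from fit import *
S=capture("scene");T=capture("top")
for p in(S,T):print("cup",blue(p),fitbb([(p,blue(p))],(0,.08),(.026,.038),(.57,.25))[0])
from plant import r
print(r.get_state()["joints"])
E
python3 - <<'E'
import sys;sys.path.insert(0,".")
from ik import *
from plant import r
np.set_printoptions(precision=1,suppress=True)
s=r.get_state();q0=np.array(s["joints"]);y=np.radians(3.74)
xa=np.array([np.cos(y),np.sin(y),0]);a=np.array([0,0,-1.])
for sg in(1,-1):
    yc=xa*sg;R=Ro.from_matrix(np.c_[np.cross(yc,a),yc,a])
    w=(R*Ro.from_euler("xyz",s["eef_rot"],degrees=True).inv()).as_rotvec(degrees=True)
    q=q0
    for p in((.553,.057,.199),(.559,-.012,.199)):
        c,q=ik(np.array(p),R,q);print(sg,w,c<1e-7,q,*wz(q))
print(s["tcp_pos"])
E
```

```text
time_s: 18.23
tcp_pos: [0.57, 0.2486, 0.0482]
eef_rot: [179.8, -55.2, -89.8]
contact_force: [0.0, 0.3, 0.3]
gripper_width: 0.0874
gripper_force: 0.0
time_s: 18.9
tcp_pos: [0.57, 0.3558, 0.1274]
eef_rot: [179.9, -55.1, -89.8]
contact_force: [-0.1, 0.3, 0.0]
gripper_width: 0.0877
gripper_force: 0.0
cup [323.5 182.5 352.5 217.5] [0.57 0.25]
cup [212.5 189.5 244.5 221.5] [0.5695 0.2478]
[ 60.4422  49.0285   5.9803  24.1388 -97.411  -68.6137]
1 [   2.7  -81.6 -156.8] False [  15.6   12.4  -12.2  -15.7  -63.2 -172.7] [0.5 0.1 0.6] [ 0.6 -0.   0.5]
1 [   2.7  -81.6 -156.8] False [  11.    12.8  -12.5  -11.9  -63.4 -172.7] [0.5 0.1 0.6] [ 0.6 -0.1  0.6]
-1 [55.   1.8  3.4] True [ 26.1  11.4 -18.3  -0.  -60.2 -22.3] [0.5 0.2 0.6] [0.6 0.1 0.6]
-1 [55.   1.8  3.4] True [ 18.8  11.7 -17.9  -0.  -60.3 -15.1] [0.5 0.2 0.6] [ 0.6 -0.   0.6]
[0.6 0.4 0.1]
```

```bash

python3 -m creep '[[87.6,0,0,0.5,0,0,0],[87.6,0,0,1,0,0,0],[87.6,0,0,1,0,0,0],[87.6,0,0,1,0,0,0],[87.6,0,0,1,0,0,0],[87.6,0,0,1,0,0,0],[87.6,0,0,1,0,0,0],[87.6,0,0,1,0,0,0]]'
python3 - <<'E'
from fit import *
obs=[]
for n in("scene","top"):
    p=capture(n);c=np.mean([proj(p,(.559,-.012,z)) for z in(.16,.214)],0);x,y=c.astype(int)
    g=p["frame"].max(2)[y-20:y+20,x-20:x+20];m=(g<38).astype(np.uint8)
    k,l,st,ce=cv2.connectedComponentsWithStats(m);i=1+np.argmin(np.hypot(*(ce[1:]-20).T)+100*(st[1:,4]<30));s=st[i]
    b=np.array([s[0],s[1],s[0]+s[2],s[1]+s[3]])+np.array([x-20,y-20]*2)-.5;print(n,b,st[i,4])
    e=bb(solids(p,.559,-.012,(.173,.214),(.013,.013)));print("pred",e)
    obs.append((p,b));print(fitbb([(p,b)],(.173,.214),(.013,.013),(.559,-.012)))
print(fitbb(obs,(.173,.214),(.013,.013),(.559,-.012)))
E
```

```text
time_s: 19.67
tcp_pos: [0.5699, 0.3523, 0.3157]
eef_rot: [179.7, -55.2, -89.8]
contact_force: [0.3, -0.2, -0.2]
gripper_width: 0.0875
gripper_force: 0.0
scene [248.5 218.5 260.5 238.5] 176
pred [247.2634 217.5531 259.8846 236.5512]
(array([ 0.5638, -0.0123]), array([ 0.0012,  0.5618,  0.6078, -0.4367]))
top [327.5 185.5 352.5 215.5] 204
pred [338.1692 192.6757 352.6318 208.741 ]
(array([ 0.5672, -0.012 ]), array([ 10.6323,   3.2825,   0.0709, -10.5422]))
(array([ 0.5662, -0.012 ]), array([  0.7585,   1.1984,   1.3527,   0.2015,  10.657 ,   3.7718,
         0.0994, -10.0667]))
```

```bash

python3 -m creep '[[87.6,-0.03,-0.7,0.2,3.44,0.11,0.21],[87.6,-0.03,-0.95,0,3.44,0.11,0.21],[87.6,-0.03,-0.95,0,3.44,0.11,0.21],[87.6,-0.03,-0.95,0,3.44,0.11,0.21],[87.6,-0.03,-0.95,0,3.44,0.11,0.21],[87.6,-0.03,-0.95,0,3.44,0.11,0.21],[87.6,-0.03,-0.95,0,3.44,0.11,0.21],[87.6,-0.03,-0.95,0,3.44,0.11,0.21]]'
python3 -m creep '[[87.6,-0.03,-0.95,0,3.44,0.11,0.21],[87.6,-0.03,-0.95,0,3.44,0.11,0.21],[87.6,-0.03,-0.95,0,3.44,0.11,0.21],[87.6,-0.03,-0.95,0,3.44,0.11,0.21],[87.6,-0.03,-0.95,0,3.44,0.11,0.21],[87.6,-0.03,-0.9,0,3.44,0.11,0.21],[87.6,-0.03,-0.7,0,3.44,0.11,0.21],[87.6,0,-0.3,0,3.44,0.11,0.21]]'
python3 - <<'E'
from fit import *
from plant import r
s=r.get_state();print(s["tcp_pos"],s["eef_rot"])
S=capture("scene");T=capture("top")
c=proj(S,(.559,-.012,.2));print(c)
x,y=map(int,c);a=cv2.resize(S["frame"][y-60:y+60,x-80:x+80],None,fx=5,fy=5,interpolation=2)[:600,:800]
cv2.imwrite("pics/knob.png",a[:,:,::-1])
E
```

```text
time_s: 20.43
tcp_pos: [0.5633, 0.1676, 0.3191]
eef_rot: [179.4, -27.5, -87.9]
contact_force: [0.5, -0.6, -1.0]
gripper_width: 0.0877
gripper_force: 0.0
time_s: 21.1
tcp_pos: [0.5573, 0.001, 0.3195]
eef_rot: [180.0, 0.1, -86.3]
contact_force: [0.8, -0.7, 0.2]
gripper_width: 0.0876
gripper_force: 0.0
[0.5573 0.001  0.3195] [179.9753   0.0521 -86.3447]
(np.float64(253.50308240306876), np.float64(225.73578183207056))
```

View pics/knob.png

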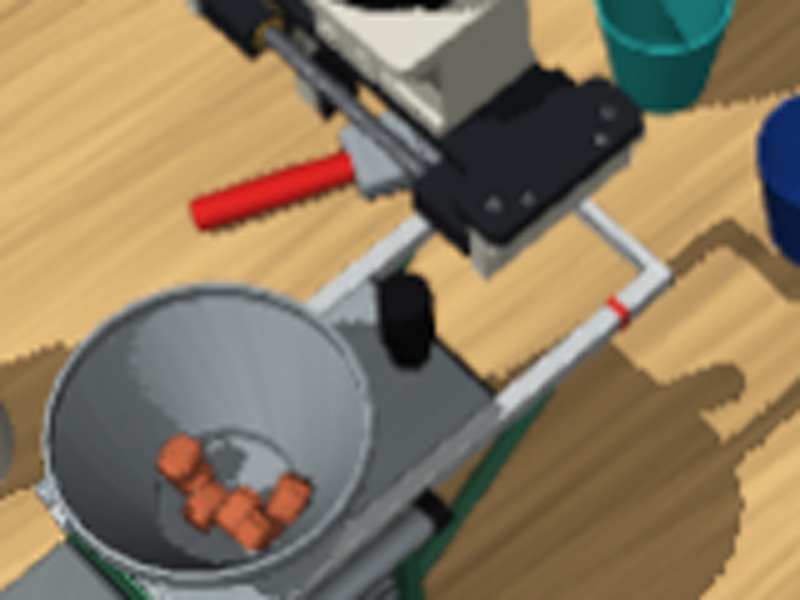

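The picture shows the knob at (405,320) clear below the gripper, the sherds still in the hopper on the shut gate, and the blue cup at the right edge. Descending on the knob.

```bash

python3 -m creep '[[70,0.1,-0.3,-0.4,0,0,0],[70,0,-0.15,-0.8,0,0,0],[70,0,0,-0.9,0,0,0],[70,0,0,-0.9,0,0,0],[70,0,0,-0.8,0,0,0],[70,0,0,-0.6,0,0,0],[70,0,0,-0.35,0,0,0],[70,0,0,0,0,0,0]]' 60
python3 -m creep '[[45,0,0,0,0,0,0],[35,0,0,0,0,0,0],[30,0,0,0,0,0,0],[30,0,0,0,0,0,0],[30,0,0,0,0,0,0]]'
```

```text
time_s: 21.87
tcp_pos: [0.5596, -0.0076, 0.1974]
eef_rot: [179.6, -0.2, -86.2]
contact_force: [-0.3, 0.1, -0.9]
gripper_width: 0.0704
gripper_force: 0.0
time_s: 22.28
tcp_pos: [0.5616, -0.0075, 0.2011]
eef_rot: [-180.0, -0.1, -86.3]
contact_force: [-0.2, 0.0, -0.6]
gripper_width: 0.0421
gripper_force: 0.0
```

```bash

python3 -m creep '[[30,0,-0.1,0,0,0,0],[30,0,0,0,0,0,0],[30,0,0,0,0,0,0],[30,0,0,0,0,0,0]]'
python3 -m creep '[[10,0,0,0,0,0,0],[10,0,0,0,0,0,0],[10,0,0,0,0,0,0],[10,0,0,0,0,0,0],[10,0,0,0,0,0,0],[10,0,0,0,0,0,0]]' 60
```

```text
time_s: 22.62
tcp_pos: [0.561, -0.0103, 0.2004]
eef_rot: [179.9, -0.1, -86.3]
contact_force: [-1.2, -1.2, 1.9]
gripper_width: 0.0304
gripper_force: 0.8
time_s: 23.12
tcp_pos: [0.559, -0.0105, 0.2003]
eef_rot: [179.7, -0.1, -86.3]
contact_force: [-9.4, 1.2, 7.9]
gripper_width: 0.0248
gripper_force: 60.0
```

```bash

python3 -m creep '[[10,-0.05,0,0,0,0,0],[10,-0.03,0.2,0,0,0,0],[10,-0.02,0.4,0,0,0,0],[10,-0.03,0.5,0,0,0,0],[10,-0.03,0.5,0,0,0,0],[10,-0.03,0.5,0,0,0,0],[10,-0.03,0.4,0,0,0,0],[10,-0.02,0.2,0,0,0,0]]' && python3 -m creep '[[10,0,0.1,0,0,0,0],[10,0,0,0,0,0,0],[10,0,0,0,0,0,0],[10,0,0,0,0,0,0]]'
python3 - <<'E'
from fit import *
S=capture("scene");T=capture("top")
# predicted plate edge pixels for openings, crusher pose fit
q=(.5662,-.1222,.0653);c,s=np.cos(q[2]),np.sin(q[2])
W=lambda x,y,z:(q[0]+c*x-s*y,q[1]+s*x+c*y,z)
for n,p in(("S",S),("T",T)):
    print(n,"line",[np.round(proj(p,W(x,.195,.158)),1) for x in(-.049,0,.049)])
    h=cv2.cvtColor(p["frame"],cv2.COLOR_RGB2HSV);m=cv2.inRange(h,(4,130,50),(11,255,255))
    k,l,st,ce=cv2.connectedComponentsWithStats(m);print([st[i].tolist() for i in range(1,k) if st[i,4]>4])
x,y=map(int,proj(S,W(0,.16,.16)));a=cv2.resize(S["frame"][y-40:y+60,x-65:x+35],(400,400),interpolation=2)
x,y=map(int,proj(T,W(0,.14,.16)));b=cv2.resize(T["frame"][y-50:y+50,x-40:x+60],(400,400),interpolation=2)
cv2.imwrite("pics/gate.png",np.hstack([a,b])[:,:,::-1])
E
```

```text
time_s: 23.78
tcp_pos: [0.5545, 0.0563, 0.2003]
eef_rot: [179.8, -0.3, -86.2]
contact_force: [-0.0, -10.0, 0.6]
gripper_width: 0.0247
gripper_force: 60.0
time_s: 24.12
tcp_pos: [0.5544, 0.058, 0.2003]
eef_rot: [179.8, -0.3, -86.3]
contact_force: [-1.8, -9.2, 2.4]
gripper_width: 0.0247
gripper_force: 60.0
S line [array([266.9, 199.8]), array([281.1, 212.5]), array([295.7, 225.5])]
[[359, 28, 14, 7, 51], [382, 37, 29, 31, 428], [211, 261, 7, 9, 43], [228, 263, 4, 6, 14], [214, 267, 15, 10, 79], [5, 293, 11, 17, 105]]
T line [array([305.9, 228.8]), array([304.5, 206.3]), array([303.1, 184.3])]
[[554, 135, 6, 26, 107], [436, 188, 2, 5, 5], [389, 195, 8, 20, 120], [382, 202, 6, 10, 42], [402, 203, 7, 8, 47], [301, 292, 5, 3, 7], [307, 295, 12, 5, 13], [326, 302, 5, 2, 5], [0, 380, 10, 40, 303]]
```

View pics/gate.png

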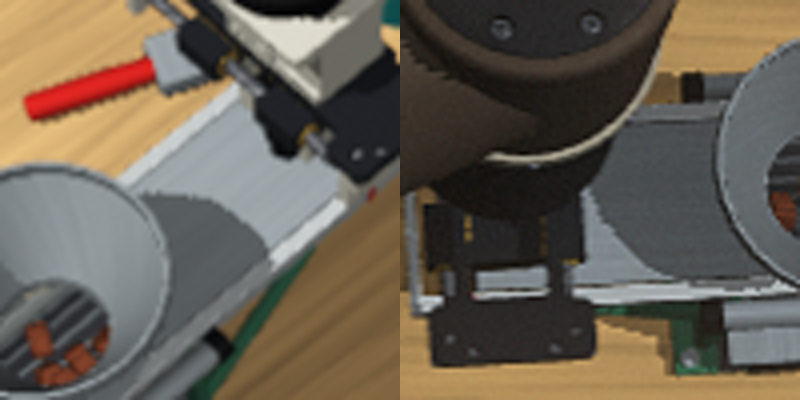

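The sherds have dropped onto the rolls, seen through the outlet at left-crop (40–105, 325–380). The plate's outer edge sits at the red mark at right-crop (475,295). One numeric check of the edge and the sherds before handing in.

```bash

python3 -m creep '[[10,0,0.04,0,0,0,0],[10,0,0,0,0,0,0],[10,0,0,0,0,0,0],[10,0,0,0,0,0,0],[10,0,0,0,0,0,0],[10,0,0,0,0,0,0]]'
python3 - <<'E'
from fit import *
q=(.5662,-.1222,.0653);c,s=np.cos(q[2]),np.sin(q[2])
W=lambda x,y,z:(q[0]+c*x-s*y,q[1]+s*x+c*y,z)
T=capture("top");S=capture("scene")
for X in(-.030,-.034,-.038,-.040):
    print(X,[int(T["frame"][int(round(v)),int(round(u))].mean()) for u,v in(proj(T,W(X,.180+.002*i,.158)) for i in range(14))])
f=T["frame"].astype(int);red=(f[...,0]>110)&(f[...,0]-f[...,1]>60);ys,xs=np.nonzero(red[215:240,290:325]);print("red",xs.mean()+290 if len(xs) else None,ys.mean()+215 if len(xs) else None, proj(T,W(-.049,.195,.159)))
for p in(S,T):
    h=cv2.cvtColor(p["frame"],cv2.COLOR_RGB2HSV);m=cv2.inRange(h,(2,110,35),(12,255,255))>0
    poly=lambda z,r,:np.array([proj(p,W(r*np.cos(t),r*np.sin(t),z)) for t in np.linspace(0,6.28,60)],np.float32).astype(np.int32)
    A=np.zeros(m.shape,np.uint8);cv2.fillPoly(A,[poly(.238,.067)],1);B=np.zeros(m.shape,np.uint8);cv2.fillPoly(B,[poly(.158,.034)],1)
    print("orange in mouth",(m&(A>0)).sum(),"of it in outlet",(m&(B>0)).sum())
    for n in("glaze_jar","bisque_mug","brush"):
        d=search_frame(p,n);print(n,np.round(d[0]["bbox"]) if d else None)
    print("cup",blue(p))
E
```

```text
time_s: 24.72
tcp_pos: [0.5544, 0.0588, 0.2002]
eef_rot: [179.8, -0.3, -86.3]
contact_force: [-1.8, -9.8, 2.8]
gripper_width: 0.0249
gripper_force: 60.0
-0.03 [21, 24, 21, 21, 20, 24, 23, 23, 30, 38, 38, 33, 33, 43]
-0.034 [51, 146, 144, 144, 145, 135, 78, 42, 48, 37, 37, 39, 70, 69]
-0.038 [135, 135, 134, 135, 133, 107, 51, 37, 44, 38, 34, 37, 70, 72]
-0.04 [132, 130, 130, 131, 133, 107, 50, 39, 47, 37, 34, 47, 76, 76]
red 306.0 227.0 (np.float64(305.9475407202059), np.float64(228.7061412664755))
orange in mouth 147 of it in outlet 147
glaze_jar [358. 225. 387. 259.]
bisque_mug [140. 228. 175. 274.]
brush None
cup [324.5 182.5 352.5 218.5]
orange in mouth 230 of it in outlet 230
glaze_jar [224. 134. 250. 154.]
bisque_mug [395. 276. 445. 308.]
brush [264. 272. 335. 304.]Traceback (most recent call last):
  File "<stdin>", line 15, in <module>
  File "fit.py", line 15, in blue
    i=1+np.argmax(st[1:,4]);s=st[i];return np.array([s[0],s[1],s[0]+s[2],s[1]+s[3]])-0.5
        ~~~~~~~~~^^^^^^^^^^
    return _wrapfunc(a, 'argmax', axis=axis, out=out, **kwds)
    return bound(*args, **kwds)
ValueError: attempt to get argmax of an empty sequence
```

```bash
python3 -c "
from plant import close_job
print(close_job())"
```

```text
the job is handed in; nothing more can be done
None
```

I handed the job in with the arm still holding the knob and the gate pulled out 69–70 mm (the red line is 70 mm); all the sherds have dropped through the outlet onto the rolls, the empty blue cup stands upright on the bench, and the jar, mug and brush still show where they started; no verdict came back.

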